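Push two grinding slabs into one bed against the battens

TASK

On the glass sheet lie two loose dark stone grinding slabs; push them along the glass with the fingers until they form one straight bed in the corner of the two wooden battens: both flush against the long batten, one of them also home against the short end batten, and the other butted against the first with no gap (either slab may take the corner). Only push: do not pick the slabs up or tip them. Leave the tumblers, bottle, jar, tin, sanding block and brush where they are.

Things in the scene. Friction and masses are not known exactly. Their poses are not given: they have to be found in the camera images.
- sheet: grinding station fixed to the bench, maybe turned a little: greenish glass sheet, x from -170 to 140 mm, y from -240 to 240 mm, 6 mm thick, with two wooden battens 22 mm wide, tops 20 mm above the glass. Origin: on the bench under the sheet; z up, x towards the far long batten, y to the left. Long batten: along y, inner face at x = 115 mm, y from -192 to 248 mm
- corner (a point): inner corner where the inner faces of the two battens meet at a right angle, on the glass top (6 mm above the bench); at x = 115, y = -170 mm of the sheet, same axes as the sheet. The short end batten runs from here towards the robot (-x) for 115 mm, its inner face at y = 0 of this point; the long batten runs to the left (+y), its inner face at x = 0 of this point
- long_slab: loose dark stone slab, 90 mm (its x) by 130 mm (its y), 20 mm thick, about 0.6 kg, lying on the glass. Origin: centre of the underside. Home with its x axis along the sheet's x axis, its 130 mm sides along the long batten. It may lie to the left or the right of the square slab
- square_slab: loose dark stone slab, 90 mm by 90 mm, 20 mm thick, about 0.4 kg, lying on the glass. Origin: centre of the underside; axes along its sides
- tumbler_a: bystander: green glass tumbler cut from a bottle, 72 mm wide, 85 mm tall, on the bench to the right of the sheet, outside the end batten. Origin: centre of the underside
- tumbler_b: bystander: green glass tumbler, 68 mm wide, 70 mm tall, on the bench just beyond the long batten. Origin: centre of the underside
- wine_bottle: bystander: green wine bottle, 74 mm wide, 290 mm tall, on the bench to the right of the sheet. Origin: centre of the underside
- grit_tin: bystander: flat round aluminium tin, 52 mm wide, 22 mm high, on the glass near its near left corner. Origin: centre of the underside
- sanding_block: bystander: cork block 100 x 60 x 28 mm, on the bench to the left of the sheet. Origin: centre of the underside
- jar: bystander: lidded glass jar, 80 mm wide, 100 mm tall, on the bench to the left of the sheet. Origin: centre of the underside
- brush: bystander: long-handled brush lying on the bench to the near right
Things that resemble listed ones, but are neither listed nor needed, are in the scene too. Leave any blue look-alike of the long_slab alone.

How it is judged:
At the end, for the whole second after the job is handed in: Both slabs lie flat and at rest on the glass, their far sides within 4 mm of the long batten and square to it within 0.05 rad; one slab is within 5 mm of the end batten; the other lies beside it with at most 5 mm between them; no bystander has moved 20 mm or tipped (((y of long_slab in the frame of corner between 0.06 and 0.07 m and y of square_slab in the frame of corner between 0.167 and 0.183 m) or (y of square_slab in the frame of corner between 0.04 and 0.05 m and y of long_slab in the frame of corner between 0.147 and 0.163 m)) and horizontal distance between long_slab and square_slab below 0.115 m and x of long_slab in the frame of corner between -0.049 and -0.041 m and x of square_slab in the frame of corner between -0.049 and -0.041 m and angle between the x axis of long_slab and the x axis of sheet, either way round below 0.05 rad and (angle between the x axis of square_slab and the x axis of sheet, either way round below 0.05 rad or angle between the x axis of square_slab and the y axis of sheet, either way round below 0.05 rad) and z of each of long_slab, square_slab in the frame of corner below 0.003 m and angle between each of long_slab, square_slab's own z axis and vertical below 0.05 rad and linear speed of each of long_slab, square_slab below 0.01 m/s and distance of each of tumbler_a, tumbler_b, wine_bottle, grit_tin, sanding_block, jar, brush from where it was at the start of the episode below 0.02 m and angle between each of tumbler_a, tumbler_b, wine_bottle, grit_tin, sanding_block, jar, brush's own z axis and vertical below 0.3 rad); the robot touches nothing.
It fails at once if a slab is lifted 10 mm off the glass or tipped (z of any of long_slab, square_slab in the frame of corner above 0.01 m or angle between any of long_slab, square_slab's own z axis and vertical above 0.2 rad).
It fails at once if a bystander is moved 20 mm or tipped (distance of any of tumbler_a, tumbler_b, wine_bottle, grit_tin, sanding_block, jar, brush from where it was at the start of the episode above 0.02 m or angle between any of tumbler_a, tumbler_b, wine_bottle, grit_tin, sanding_block, jar, brush's own z axis and vertical above 0.3 rad).
It also fails if it takes over 58 s, if anything falls off the work surface, if the arm or the gripper's body presses on something with over 40 N, if the wrist force passes 120 N, or if a joint passes its speed limit or range.

ROBOT

A 7-joint arm with a two-finger parallel gripper is mounted at the origin on the work surface. World frame = base frame: x ahead of the robot, y to its left, z up, the work surface at z = 0. Lengths are in m, angles in rad, forces in N, time in s.
With the tool pointing down it reaches from about 0.425 to 0.925 m from the base axis. Payload 6.8 kg.
Tool frame: the origin (TCP) lies midway between the tips of the shut fingers; the grasp point (between the pads) lies 19 mm behind it; x points along the fingers, y is the direction in which the jaws open and shut, and the axes are right-handed (so a half turn about x gives the same grasp; the last joint's range is limited). The gripper opens to 88 mm and grips with 3 to 60 N. Pads are 20 mm wide; open, the fingers measure 115 mm over their backs; the gripper's body (75 mm by 178 mm) begins 61 mm behind the grasp point.
Start: joints at [-0.108, 0.477, 0.022, 1.555, -0.011, 1.109, -0.083], TCP at [0.675, 0, 0.223] pointing down, gripper open.
Joint ranges: [-2.96, 2.96], [-0.34, 2.1], [-1.41, 1.46], [0.24, 2.44], [-1.37, 4.51], [0.17, 1.92], [-2.96, 2.96]. Speed limits (rad/s): [2.39, 2.39, 3.14, 3.14, 3.14, 3.14, 3.14].

INTERFACE

Orientations are given as a 3x3 rotation matrix whose columns are the frame's x, y, z axes.
In Python, from cell import env, imaging gives the robot as it stands.
- The arm moves only by the tool apply_moves, never from a script. Its argument "rows" is a list that holds one entry, the list of rows, each a list of 6 numbers: the shift along the tool's x, y, z in mm, then the turn, a rotation vector about the tool's x, y, z in rad. In form: [[[dx, dy, dz, rx, ry, rz], ...]]. A call has 1 to 5 rows; each row is the pose to reach, as a shift and turn from the pose commanded when the call began, along the tool's axes at that moment; what a row does not reach only later rows make up. A row lasts 1/8 s, in which the tool goes at most 62.5 mm and 10.7 degrees, less where a joint would pass 70% of its speed; a pose out of reach is approached as far as the arm can. A call with a gripper value outside its range is refused whole. "hand" is the opening, from -1 (shut) to 1 (fully open), so that 0 is half open, set as the call begins (left out, the last holds). The fingers move at their own pace and stop on an object; "newtons" is the grip in N (left out, the last holds). Time passes only in rows, so rows that repeat a pose let the fingers close. It gives the time, the measured TCP pose, the force and the opening at its end, in the units of the state.
- env.sense(): the state, without advancing time (a new reading comes with each control period).
- imaging.read_camera(name): name is "scene" or "side" or "wrist"; returns a dict with "color" (384x512x3 uint8, red, green, blue), "z_map" (384x512 float32, m along the optical axis (not along the pixel's ray), 0 where there is no reading), "K" (3x3 intrinsics, pixels), "k1" (the pictures are not rectified: a ray, as slopes to the right and down, at radius r is drawn at 1 + k1 r^2 times it, then the intrinsics apply), "view" (4x4, takes a point from world to camera coordinates); the wrist camera has in their place "T_tool_cam" (4x4, takes a point from camera to tool coordinates, whose origin is the TCP and whose axes are the tool frame's). Camera axes: x right, y down, z forward; pixel columns grow to the right and rows downward; lengths in m; the calibration is good to about 2 mm. A picture is of the moment at which its call begins: read the wrist's pose just before it.
- env.sign_off(): hands the job in, once; it reports no verdict.
The state is a dict: "time": time; "q": joint angles; "qd": joint speeds; "joint_torque": joint torques, N m; "position": TCP position; "tool_rot": TCP orientation; "contact_force": force on the tool from outside, world axes, zero at the start; "wrist_torque": the same for the moment, N m; "finger_gap": finger opening in m.
Only numpy, scipy, OpenCV 4.12 (cv2) and the standard library are available. Lean on these libraries where they do the work, as an engineer would, in place of code of your own. Each camera call takes 0.05 s, during which the arm holds its last target.

## Working session

There is one attempt and no reset: what is moved stays moved. The work goes in short steps, Python scripts to look and compute and a tool call to move; the robot and the scene stay as the last step left them, time stands still between calls to the robot, and variables do not carry over. Pictures are saved under pics/ and viewed, and the job is handed in when it is done.

Besides the shell and the picture viewer there is one more tool, called as name(argument=value, ...) on one line, values as JSON. apply_moves: Moves the arm, as the interface text tells. Its arguments: {"type":"object","properties":{"rows":{"type":"array"},"hand":{"type":"number"},"newtons":{"type":"number"}},"required":["rows"]}

```bash
ls; mkdir -p pics; python3 - <<'E'
from cell import env, imaging
import cv2
s=env.sense(); print(s)
for n in ["scene","side","wrist"]:
    d=imaging.read_camera(n)
    cv2.imwrite(f"pics/{n}0.png",d["color"][:,:,::-1]); print(n,d["K"].tolist(),d["k1"],(d["view"] if "view" in d else d["T_tool_cam"]).tolist())
E
```

```text
pics
{'time': 0.0, 'q': array([-0.10809524,  0.47779474,  0.02233042,  1.55640795, -0.01149601,
        1.10930439, -0.0831377 ]), 'qd': array([ 0.00055297, -0.00132133,  0.00060459, -0.00093451, -0.00145306,
       -0.00018655,  0.00141767]), 'joint_torque': array([-1.31144458e-03, -5.82851672e+01,  1.53386436e+00, -2.72606850e+01,
       -5.43364382e-02,  1.69422745e-02,  2.21527275e-04]), 'position': array([ 6.74413652e-01, -1.25667116e-05,  2.21703512e-01]), 'tool_rot': array([[-1.78151855e-03,  9.99998413e-01, -1.02271519e-05],
       [-1.31525975e-04, -1.04614843e-05, -9.99999991e-01],
       [-9.99998404e-01, -1.78151719e-03,  1.31544404e-04]]), 'contact_force': array([0.50670605, 0.3673747 , 0.62434185]), 'wrist_torque': array([0.00208723, 0.005075  , 0.01123484]), 'finger_gap': 0.08761331435024418}
scene [[390.6723615559966, 0.0, 258.87749275959504], [0.0, 390.6723615559966, 188.9600736378137], [0.0, 0.0, 1.0]] -0.13476307235796045 [[0.4569053614763289, 0.8893693030643857, 0.016116247111348132, -0.23472077954120002], [0.7179090634376211, -0.3580004966641119, -0.5970278226534
[... 277 characters left out ...]
16741449588505, -0.6235646512072671, -0.012355438786602106, 0.4262234271081416], [-0.47532280089655893, 0.6084365911066583, -0.6355101490537813, 0.2644768804692831], [0.4037991654903466, -0.49088903060393246, -0.771993648666899, 1.0009577210687786], [0.0, 0.0, 0.0, 1.0]]
wrist [[340.3768751832673, 0.0, 255.69447048885877], [0.0, 340.3768751832673, 192.06601807175792], [0.0, 0.0, 1.0]] -0.07935306829656752 [[0.0014986644213038514, -0.28815868377094633, 0.9575814988669868, -0.16081969080590114], [0.9999984614789834, -0.0004410955681899243, -0.0016977851345786148, 0.0005805144750754554], [0.0009116164850369181, 0.9575825700179029, 0.2881575793785211, -0.07994849916320562], [0.0, 0.0, 0.0, 1.0]]
```

View pics/scene0.png

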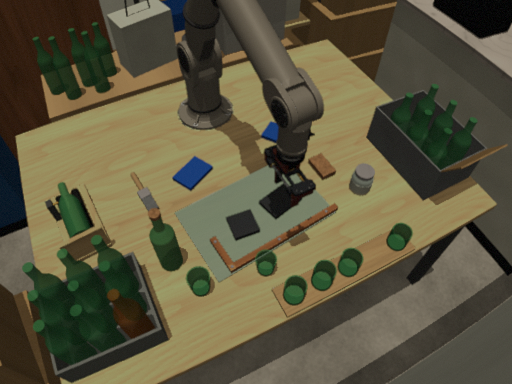

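View pics/side0.png

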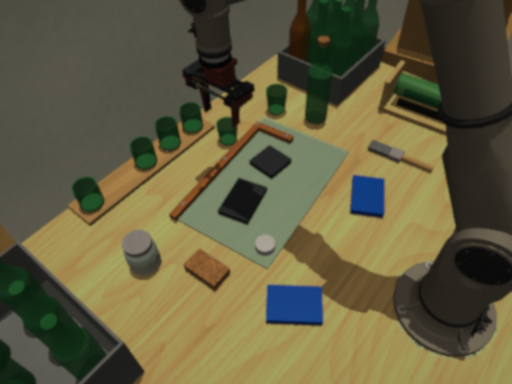

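View pics/wrist0.png

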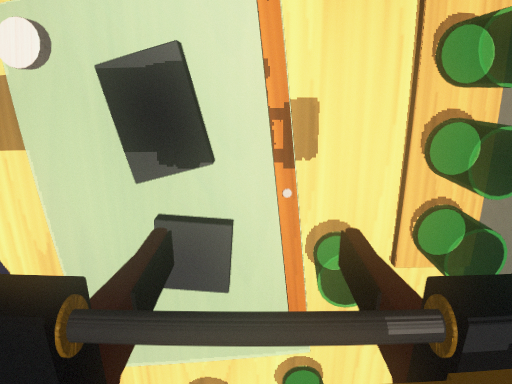

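```bash
cat > h.py <<'E'
from cell import env, imaging
import numpy as np, cv2
def cam(n):
    s=env.sense(); d=imaging.read_camera(n)
    if "view" in d: T=np.linalg.inv(d["view"])
    else:
        W=np.eye(4); W[:3,:3]=s["tool_rot"]; W[:3,3]=s["position"]; T=W@d["T_tool_cam"]
    d["T"]=T; return d
def slopes(d,px):
    px=np.asarray(px,float).reshape(-1,1,2)
    return cv2.undistortPoints(px,d["K"],np.array([d["k1"],0,0,0,0.]),None,None,criteria=(3,50,1e-10)).reshape(-1,2) if False else cv2.undistortPoints(px,d["K"],np.array([d["k1"],0,0,0.])).reshape(-1,2)
def toplane(d,px,z):
    s=slopes(d,px); r=np.c_[s,np.ones(len(s))]@d["T"][:3,:3].T; o=d["T"][:3,3]
    return (o+r*((z-o[2])/r[:,2])[:,None])
def cloud(d):
    v,u=np.mgrid[0:384,0:512]; s=slopes(d,np.c_[u.ravel(),v.ravel()]); z=d["z_map"].ravel()
    P=np.c_[s*z[:,None],z]@d["T"][:3,:3].T+d["T"][:3,3]
    P[z==0]=np.nan
    return P.reshape(384,512,3)
def proj(d,P):
    Q=(np.atleast_2d(P)-d["T"][:3,3])@d["T"][:3,:3]
    s=Q[:,:2]/Q[:,2:]; s=s*(1+d["k1"]*(s**2).sum(1,keepdims=True))
    return s*[d["K"][0,0],d["K"][1,1]]+d["K"][:2,2]
def slabs(d,zr=(0.017,0.036),col=None):
    P=cloud(d); hsv=cv2.cvtColor(d["color"],cv2.COLOR_RGB2HSV)
    m=((hsv[...,2]<95)&(hsv[...,1]<110)&(P[...,2]>zr[0])&(P[...,2]<zr[1])&(P[...,0]>0.4)&(P[...,0]<.85)&(abs(P[...,1])<.3)).astype(np.uint8)
    m=cv2.morphologyEx(m,cv2.MORPH_OPEN,np.ones((3,3)))
    n,l,st,_=cv2.connectedComponentsWithStats(m)
    out=[]
    for i in range(1,n):
        if st[i,4]>150:
            q=P[l==i]; r=cv2.minAreaRect((q[:,:2]*1000).astype(np.float32)); out.append((st[i],np.median(q[:,2]),r))
    return out,m
E
python3 - <<'E'
from h import *
for n in ["side","wrist","scene"]:
    d=cam(n); o,m=slabs(d); print(n)
    for x in o: print(x)
    P=cloud(d)
    hsv=cv2.cvtColor(d["color"],cv2.COLOR_RGB2HSV)
    # glass
    px=dict(side=(300,190),wrist=(120,220),scene=(205,225))[n]
    print("glass",P[px[1],px[0]],d["color"][px[1],px[0]])
d=cam("side"); cv2.imwrite("pics/sidez.png",cv2.resize(d["color"][100:280,160:360,::-1],None,fx=4,fy=4,interpolation=2)[:,:800][:600] if 0 else cv2.resize(d["color"][110:260,160:360,::-1],None,fx=4,fy=4,interpolation=cv2.INTER_CUBIC))
E
```

```text
side
(array([250, 146,  41,  30, 703], dtype=int32), np.float64(0.023341857765016627), ((596.4149169921875, -107.06424713134766), (95.04920196533203, 93.0660171508789), 85.30296325683594))
(array([ 218,  178,   49,   44, 1253], dtype=int32), np.float64(0.023802826499283447), ((565.8001708984375, 56.09185028076172), (92.28598022460938, 133.53262329101562), 14.485953330993652))
glass [ 0.46669022 -0.07802518  0.00636644] [123 135 106]
wrist
(array([   95,    51,   118,   131, 10078], dtype=int32), np.float64(0.02493153814540114), ((569.0952758789062, 56.085121154785156), (90.27323913574219, 128.3679656982422), 14.581914901733398))
(array([ 154,  217,   79,   75, 4265], dtype=int32), np.float64(0.024765385914617022), ((599.5410766601562, -106.92169189453125), (90.26610565185547, 88.84086608886719), 85.5071029663086))
glass [ 0.51077345 -0.06879153  0.00545788] [203 223 172]
scene
(array([259, 184,  32,  33, 603], dtype=int32), np.float64(0.027007800032337936), ((570.4898071289062, 49.81040954589844), (88.68163299560547, 122.00025177001953), 14.390680313110352))
(array([226, 210,  33,  29, 625], dtype=int32), np.float64(0.026835127181765284), ((599.5973510742188, -108.2668685913086), (90.37145233154297, 92.44464111328125), 84.53265380859375))
glass [ 0.53938853 -0.22056219  0.00676103] [119 129 104]
```

View pics/sidez.png

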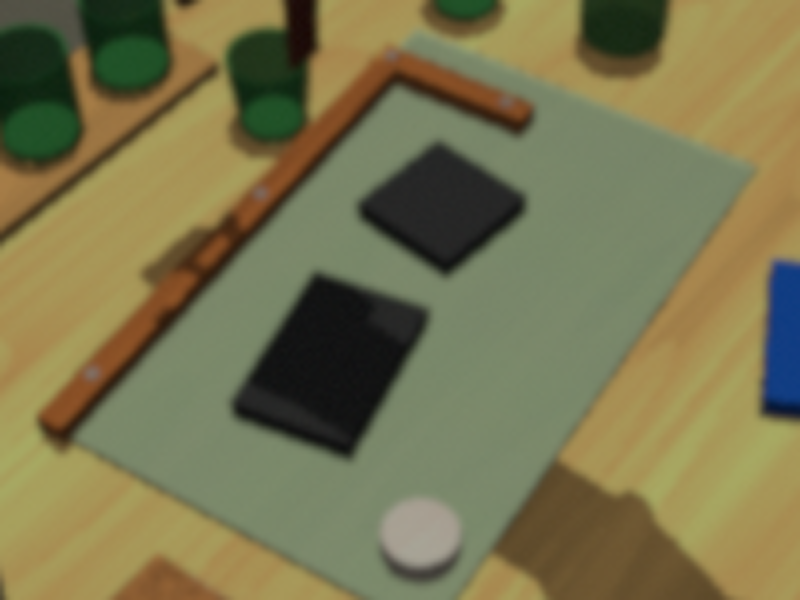

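```bash
cat > b.py <<'E'
from h import *
def batt(d):
    P=cloud(d); hsv=cv2.cvtColor(d["color"],cv2.COLOR_RGB2HSV)
    m=((hsv[...,0]<14)&(hsv[...,1]>140)&(P[...,2]>0.0215)&(P[...,2]<0.034)&(P[...,0]>0.5)&(P[...,0]<.85)&(abs(P[...,1])<.35)).astype(np.uint8)
    return P,m
E
python3 - <<'E'
from b import *
for n in ["side","wrist","scene"]:
    d=cam(n); P,m=batt(d)
    k,l,st,_=cv2.connectedComponentsWithStats(m)
    q=P[m>0]; print(n,len(q), np.percentile(q[:,2],[10,50,90]))
    q2=q[(q[:,0]>0.66)][:,:2]*1000
    cnt=cv2.minAreaRect(q2.astype(np.float32)); 
    # per-slice long batten edges
    for y0 in range(-250,260,40):
        w=q2[abs(q2[:,1]-y0)<6]
        if len(w)>3: print(y0,len(w),w[:,0].min().round(1),w[:,0].max().round(1))
    q3=q[(q[:,0]<0.665)][:,:2]*1000
    for x0 in range(560,670,15):
        w=q3[abs(q3[:,0]-x0)<5]
        if len(w)>3: print("x",x0,len(w),w[:,1].min().round(1),w[:,1].max().round(1))
E
```

```text
side 768 [0.02219025 0.02399124 0.02615114]
-210 45 660.3 721.2
-170 14 710.1 726.1
-130 13 704.5 722.8
-90 20 701.5 723.1
-50 15 696.9 712.2
-10 16 694.2 711.5
30 18 686.9 706.6
70 24 682.7 704.2
110 23 677.6 695.7
150 23 673.3 692.1
190 25 667.7 688.1
x 605 10 -222.4 -210.1
x 620 4 -222.1 -210.2
x 635 16 -224.8 -204.5
x 650 15 -223.0 -204.7
x 665 5 -218.3 -208.6
wrist 1127 [0.02373476 0.0247646  0.02573996]
-170 79 713.1 733.2
-130 54 708.4 728.7
-90 29 705.3 722.7
-50 22 709.9 719.1
-10 37 704.6 716.4
30 59 690.9 712.3
70 29 686.4 707.0
110 23 681.2 700.2
150 5 677.2 694.7
scene 734 [0.02370438 0.0265702  0.02948324]
-210 59 660.3 743.0
-170 19 717.3 736.7
-130 19 712.0 730.3
-90 10 708.3 719.3
-50 21 703.9 721.8
-10 18 699.3 716.3
30 19 693.9 711.4
70 15 689.4 708.0
110 16 685.9 704.0
150 16 681.5 699.3
190 17 675.7 695.1
x 605 6 -226.4 -211.9
x 620 7 -227.9 -210.2
x 635 15 -227.0 -209.1
x 650 16 -225.4 -207.6
x 665 7 -223.3 -206.8
```

```bash
python3 - <<'E'
from b import *
d=cam("wrist"); P,m=batt(d)
q=P[m>0][:,:2]*1000
q=q[q[:,1]>-190]
ys=[];xs=[]
for y0 in range(-185,165,6):
    w=q[abs(q[:,1]-y0)<3]
    if len(w)>3 and w[:,0].max()-w[:,0].min()>17.5: ys.append(y0); xs.append((w[:,0].min()+w[:,0].max())/2)
p=np.polyfit(ys,xs,1); t=np.arctan(-p[0]); print("centre line",p,"yaw",t,"res",np.std(np.polyval(p,ys)-xs))
for n,pts in dict(side=dict(tin=(265,243),tumb=(227,130),tuma=(276,99),bottle=(318,95),jar=(140,245)),scene=dict(tin=(309,190),tuma=(200,280),tumb=(265,262),bottle=(163,240))).items():
    dd=cam(n);PP=cloud(dd)
    for k,(u,v) in pts.items():
        w=PP[v-6:v+7,u-6:u+7].reshape(-1,3); print(n,k,np.nanmedian(w,0).round(3))
E
```

```text
centre line [-1.10786087e-01  7.04511942e+02] yaw 0.11033614949690233 res 0.6885982896343701
side tin [0.427 0.133 0.026]
side tumb [ 0.762 -0.102  0.045]
side tuma [ 0.725 -0.299  0.058]
side bottle [ 0.594 -0.342  0.118]
side jar [0.623 0.354 0.099]
scene tin [0.755 0.019 0.336]
scene tuma [ 0.723 -0.314  0.016]
scene tumb [ 0.757 -0.104  0.014]
scene bottle [ 0.643 -0.373  0.188]
```

apply_moves(rows=[[[20,-30,23,0.18,0,0],[40,-60,46,0.36,0,0],[60,-90,70,0.54,0,0],[80,-120,92,0.72,0,0],[100,-151,115,0.9,0,0]]], hand=0)

```text
time: 1.27
position: [0.5233, -0.1156, 0.1224]
tool_rot: [[0.001, 0.617, -0.787], [-0.0, -0.787, -0.617], [-1.0, 0.001, -0.001]]
contact_force: [0.1, 0.3, 0.0]
finger_gap: 0.0445
```

apply_moves(rows=[[[0,0,0,0.18,0,0],[0,0,0,0.36,0,0],[20,0,0,0.559,0,0],[40,0,0,0.559,0,0],[60,0,0,0.559,0,0]]])

```text
time: 1.9
position: [0.5244, -0.1148, 0.0623]
tool_rot: [[0.001, 0.112, -0.994], [-0.0, -0.994, -0.112], [-1.0, 0.0, -0.001]]
contact_force: [0.0, 0.4, 0.6]
finger_gap: 0.0442
```

```bash
python3 - <<'E'
from b import *
s=env.sense(); print(s["time"],s["position"],s["tool_rot"].round(3).tolist(),s["finger_gap"],s["contact_force"])
d=cam("wrist"); cv2.imwrite("pics/w1.png",d["color"][:,:,::-1])
d=cam("side"); cv2.imwrite("pics/s1.png",d["color"][:,:,::-1])
E
```

```text
1.9 [ 0.52439238 -0.11479751  0.06230379] [[0.001, 0.112, -0.994], [-0.0, -0.994, -0.112], [-1.0, 0.0, -0.001]] 0.04418389631867556 [0.03610477 0.41754184 0.56341175]
```

View pics/w1.png

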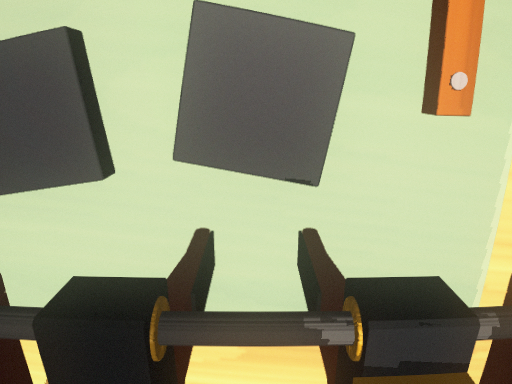

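View pics/s1.png

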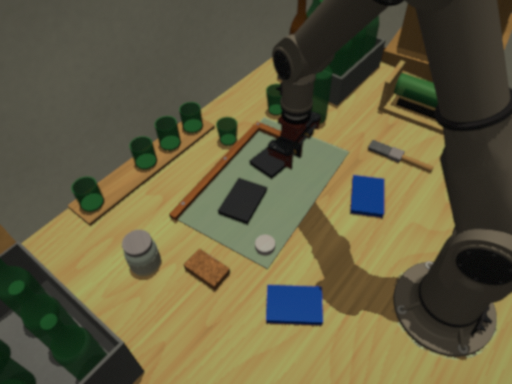

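apply_moves(rows=[[[25,0,0,0,0,0],[48,0,0,0,0,0],[48,0,-8,0,0,0],[48,0,-16,0,0,0],[48,0,-22,0,0,0]]])

```text
time: 2.62
position: [0.5465, -0.1129, 0.0156]
tool_rot: [[0.0, 0.111, -0.994], [-0.0, -0.994, -0.111], [-1.0, 0.0, -0.0]]
contact_force: [-5.1, -2.9, 3.0]
finger_gap: 0.0441
```

apply_moves(rows=[[[0,0,-7,0,0,0],[0,0,-14,0,0,0],[0,0,-21,0,0,0],[0,0,-28,0,0,0],[0,0,-35,0,0,0]]])

```text
time: 3.25
position: [0.579, -0.1091, 0.0153]
tool_rot: [[-0.004, 0.111, -0.994], [0.0, -0.994, -0.111], [-1.0, -0.001, 0.004]]
contact_force: [-7.2, -0.0, 7.5]
finger_gap: 0.0439
```

```bash
python3 - <<'E'
from b import *
s=env.sense(); print(s["time"],s["position"],s["finger_gap"],s["contact_force"])
d=cam("wrist"); cv2.imwrite("pics/w2.png",d["color"][:,:,::-1])
E
```

```text
3.25 [ 0.57896081 -0.10911277  0.01525208] 0.04390574868316783 [-7.22283359 -0.0319586   7.48986068]
```

View pics/w2.png

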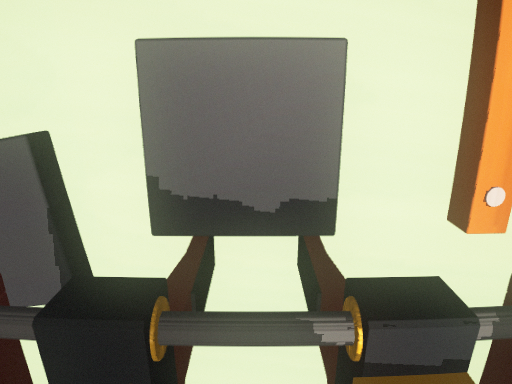

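apply_moves(rows=[[[-3,0,-6,0,0,0],[-3,0,-12,0,0,0],[-3,0,-17,0,0,0],[-3,0,-21,0,0,0],[-3,0,-23,0,0,0]]])

```text
time: 3.92
position: [0.6028, -0.1062, 0.018]
tool_rot: [[-0.002, 0.111, -0.994], [0.0, -0.994, -0.111], [-1.0, -0.0, 0.002]]
contact_force: [-7.8, -0.3, 6.9]
finger_gap: 0.0442
```

```bash
cat > r.py <<'E'
from b import *
import sys
C=np.array([716,-198.5]);t=0.112;R=np.array([[np.cos(t),-np.sin(t)],[np.sin(t),np.cos(t)]])
def loc(p): return (np.asarray(p)-C)@R
if __name__=="__main__":
    s=env.sense(); print(s["time"],"TCP",s["position"].round(4),loc(s["position"][:2]*1000).round(1),s["contact_force"].round(1))
    for n in sys.argv[2:]:
        d=cam(n); cv2.imwrite(f"pics/{n}{sys.argv[1]}.png",d["color"][:,:,::-1])
        for st,z,r in slabs(d)[0]: print(n,st[4],z.round(4),loc(r[0]).round(1),np.round(r[1],1),round((r[2]-np.degrees(t)+45)%90-45,2))
E
python3 r.py 3 wrist side
```

```text
3.925 TCP [ 0.6028 -0.1062  0.018 ] [-102.1  104.4] [-7.8 -0.3  6.9]
wrist 7696 0.0249 [-88.8 112.7] [48.1 91.1] -5.7
wrist 7365 0.0248 [-100.4  225.9] [68.9 42.3] 6.82
side 256 0.0235 [-50.3 136. ] [90.6 47.3] -3.93
side 1260 0.0237 [-120.7  269.8] [ 92.3 133. ] 7.82
```

View pics/wrist3.png

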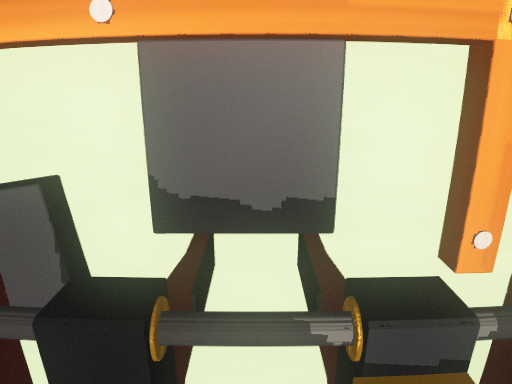

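apply_moves(rows=[[[0,0,-2,0,0,0],[0,0,-3,0,0,0],[0,0,-4,0,0,0]]])

```text
time: 4.4
position: [0.6041, -0.1061, 0.0178]
tool_rot: [[-0.007, 0.111, -0.994], [0.001, -0.994, -0.111], [-1.0, -0.001, 0.007]]
contact_force: [-14.4, 0.2, 11.7]
finger_gap: 0.044
```

apply_moves(rows=[[[0,0,18,0,0,0],[-45,0,20,-0.1,0,0],[-60,-10,10,-0.28,0,0],[-60,-25,-12,-0.46,0,0],[-60,-45,-35,-0.64,0,0]]])

```text
time: 5.03
position: [0.6398, -0.0566, 0.0791]
tool_rot: [[0.004, 0.687, -0.727], [0.0, -0.727, -0.687], [-1.0, 0.003, -0.003]]
contact_force: [-0.5, -0.1, -0.3]
finger_gap: 0.0439
```

```bash
python3 r.py 4 side; python3 -c "
from cell import env
print(env.sense()['tool_rot'].round(4).tolist(), env.sense()['q'])"
```

```text
5.025 TCP [ 0.6398 -0.0566  0.0791] [-59.9 149.6] [-0.5 -0.1 -0.3]
side 450 0.0236 [-49.1 113. ] [88.5 92.5] -0.42
side 1246 0.0238 [-120.9  269.3] [ 92. 133.] 7.95
[[0.0065, 0.6954, -0.7186], [0.0028, -0.7186, -0.6954], [-1.0, 0.0025, -0.0066]] [-0.12112092  0.58418913  0.14599165  1.75852822 -0.11599151  0.80066289
 -0.72048762]
```

apply_moves(rows=[[[0,-1,-6,-0.18,0,0],[0,-2,-12,-0.36,0,0],[0,-3,-18,-0.54,0,0],[0,-3,-25,-0.72,0,0],[0,-3,-25,-0.9,0,0]]])

```text
time: 5.7
position: [0.6554, -0.0367, 0.0784]
tool_rot: [[0.003, 0.996, 0.087], [0.001, 0.087, -0.996], [-1.0, 0.003, -0.001]]
contact_force: [0.6, 0.2, 0.1]
finger_gap: 0.0442
```

apply_moves(rows=[[[0,0,0,-0.031,0,0],[0,0,0,-0.031,0,0]]])

```text
time: 5.95
position: [0.654, -0.0378, 0.078]
tool_rot: [[0.001, 0.994, 0.108], [0.0, 0.108, -0.994], [-1.0, 0.001, -0.0]]
contact_force: [0.1, -0.2, 0.0]
finger_gap: 0.0441
```

```bash
python3 r.py 5 wrist side
```

```text
5.95 TCP [ 0.654  -0.0378  0.078 ] [-43.6 166.6] [ 0.1 -0.2  0. ]
wrist 22879 0.0249 [-115.8  256.3] [ 90.2 103.9] 7.9
wrist 7713 0.0247 [-41.  123.6] [79.  68.4] -1.46
side 522 0.0236 [-48.9 112.1] [89.9 95.6] 0.04
side 1266 0.0237 [-120.5  270. ] [ 91.8 133.7] 7.79
```

View pics/wrist5.png

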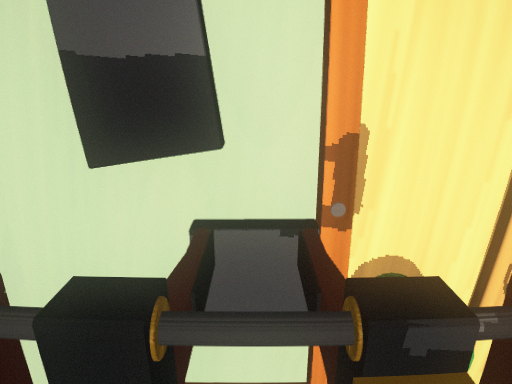

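View pics/side5.png

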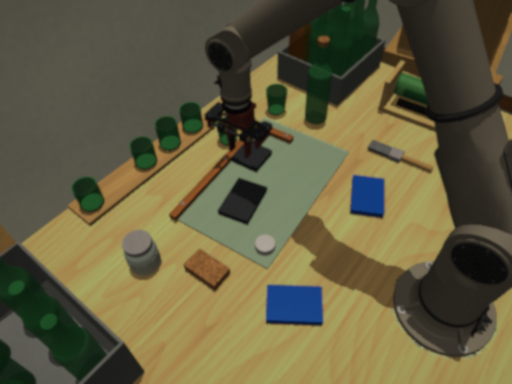

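apply_moves(rows=[[[0,-1,-10,0,0,0],[20,-1,-10,0,0,0],[40,-1,-10,0,0,0],[60,-1,-10,0,0,0],[60,-1,-6,0,0,0]]])

```text
time: 6.68
position: [0.6499, -0.0318, 0.0148]
tool_rot: [[-0.005, 0.994, 0.112], [0.0, 0.112, -0.994], [-1.0, -0.005, -0.001]]
contact_force: [-0.1, 0.1, -0.2]
finger_gap: 0.0442
```

```bash
python3 r.py 6 wrist side
```

```text
6.675 TCP [ 0.6499 -0.0318  0.0148] [-47.1 173. ] [-0.1  0.1 -0.2]
wrist 38116 0.0249 [-115.2  251.4] [90.6 93.9] 7.67
wrist 475 0.027 [-69.6 176. ] [ 7.5 23.1] 21.01
wrist 443 0.0261 [-23.9 176.1] [23.   7.9] -22.48
wrist 2899 0.0245 [-46.5 154.4] [53.6 24.4] -0.53
wrist 5096 0.0247 [-46.8 106.4] [81.4 29.6] 0.01
side 1263 0.0239 [-120.6  268.8] [ 91.8 136.1] 7.76
```

View pics/wrist6.png

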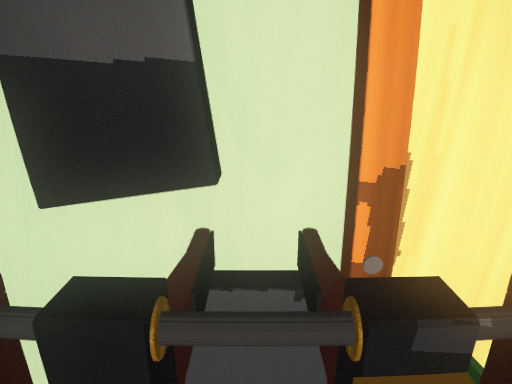

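apply_moves(rows=[[[0,0,7,0,0,0],[0,0,14,0,0,0],[0,0,21,0,0,0],[0,0,28,0,0,0],[0,0,35,0,0,0]]])

```text
time: 7.4
position: [0.6563, -0.0658, 0.0183]
tool_rot: [[0.001, 0.994, 0.112], [0.001, 0.112, -0.994], [-1.0, 0.001, -0.001]]
contact_force: [-0.7, 5.4, 3.6]
finger_gap: 0.0441
```

```bash
python3 r.py 7 side scene
```

```text
7.4 TCP [ 0.6563 -0.0658  0.0183] [-44.5 138.6] [-0.7  5.4  3.6]
side 1263 0.0238 [-120.7  268.9] [ 91.7 134.5] 8.16
scene 547 0.0273 [-117.5  271.1] [ 89.6 133.3] 8.75
scene 656 0.0267 [-44.7  83. ] [89.6 94.7] 0.03
```

View pics/side7.png

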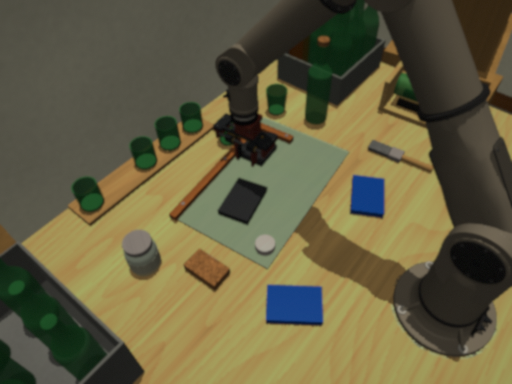

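View pics/scene7.png

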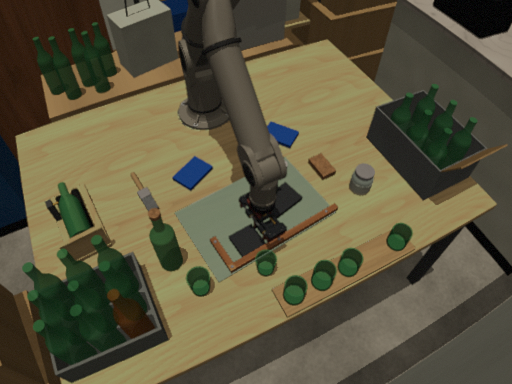

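apply_moves(rows=[[[0,0,8,0,0,0],[0,0,16,0,0,0],[0,0,23,0,0,0],[0,0,29,0,0,0],[0,0,33,0,0,0]]])

```text
time: 8.12
position: [0.6599, -0.0982, 0.0182]
tool_rot: [[0.001, 0.994, 0.112], [0.002, 0.112, -0.994], [-1.0, 0.001, -0.001]]
contact_force: [-0.5, 6.3, 3.8]
finger_gap: 0.0441
```

apply_moves(rows=[[[0,0,2,0,0,0],[0,0,4,0,0,0],[0,0,4,0,0,0]]])

```text
time: 8.5
position: [0.6603, -0.1023, 0.0182]
tool_rot: [[0.001, 0.994, 0.113], [0.001, 0.113, -0.994], [-1.0, 0.001, -0.001]]
contact_force: [-0.4, 5.4, 3.2]
finger_gap: 0.0436
```

```bash
python3 r.py 8 scene
```

```text
8.5 TCP [ 0.6603 -0.1023  0.0182] [-44.6 101.9] [-0.4  5.4  3.2]
scene 722 0.0273 [-117.4  268.3] [ 89.2 131.2] 8.63
scene 654 0.0267 [-44.   47.9] [91.1 91.4] -2.25
```

Not yet in contact with the end batten; press on.

apply_moves(rows=[[[0,0,2,0,0,0],[0,0,4,0,0,0],[0,0,5,0,0,0],[0,0,5,0,0,0]]])

```text
time: 9.05
position: [0.6605, -0.1036, 0.0182]
tool_rot: [[-0.0, 0.993, 0.114], [0.005, 0.114, -0.993], [-1.0, 0.0, -0.005]]
contact_force: [-3.6, 10.9, 6.7]
finger_gap: 0.0437
```

apply_moves(rows=[[[0,0,-15,0,0,0],[-45,0,-25,0.1,0,0],[-55,-40,-70,0.28,0,0],[-55,-90,-120,0.46,0,0],[-55,-149,-172,0.64,0,0]]], hand=1)

```text
time: 9.68
position: [0.5117, 0.0321, 0.0728]
tool_rot: [[0.001, 0.86, -0.51], [-0.001, -0.51, -0.86], [-1.0, 0.001, 0.0]]
contact_force: [1.2, 1.6, -0.1]
finger_gap: 0.0868
```

apply_moves(rows=[[[0,0,0,0.18,0,0],[0,0,0,0.36,0,0],[0,0,0,0.54,0,0],[0,0,0,0.72,0,0],[0,0,0,0.9,0,0]]])

```text
time: 10.3
position: [0.5129, 0.0307, 0.0727]
tool_rot: [[0.0, 0.136, -0.991], [-0.001, -0.991, -0.136], [-1.0, 0.001, -0.0]]
contact_force: [-0.7, -0.4, -0.0]
finger_gap: 0.0876
```

apply_moves(rows=[[[0,0,0,0.03,0,0],[0,0,0,0.03,0,0]]])

```text
time: 10.55
position: [0.5129, 0.0314, 0.0727]
tool_rot: [[0.0, 0.115, -0.993], [-0.001, -0.993, -0.115], [-1.0, 0.001, 0.0]]
contact_force: [0.3, -0.1, 0.1]
finger_gap: 0.0879
```

```bash
python3 r.py 9 side scene wrist
```

```text
10.55 TCP [0.5129 0.0314 0.0727] [-176.1  251.1] [ 0.3 -0.1  0.1]
side 794 0.0237 [-123.1  289.7] [91.9 91.6] 7.65
scene 795 0.0271 [-117.8  268.7] [ 90.3 132.6] 7.47
scene 632 0.0268 [-45.   46.4] [89.1 88.1] -0.6
wrist 15929 0.0249 [-124.4  268.2] [ 75.7 128.7] 7.9
```

View pics/wrist9.png

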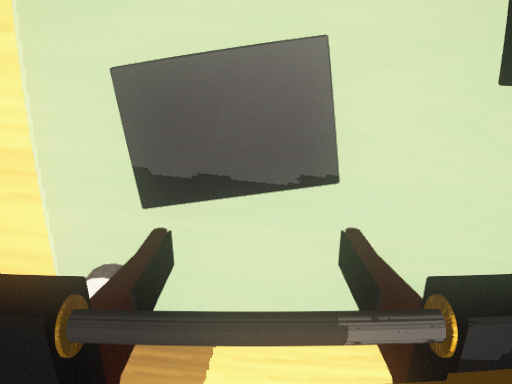

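View pics/side9.png

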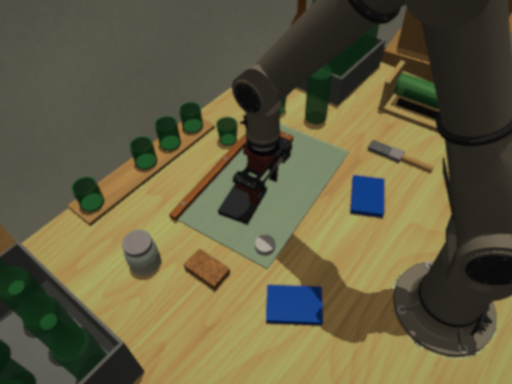

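apply_moves(rows=[[[0,-19,18,0,0,0],[20,-19,18,0,0,0],[40,-19,18,0,0,0],[56,-19,18,0,0,0],[56,-19,12,0,0,0]]])

```text
time: 11.32
position: [0.498, 0.049, 0.0157]
tool_rot: [[-0.003, 0.113, -0.994], [-0.001, -0.994, -0.113], [-1.0, 0.0, 0.003]]
contact_force: [-0.2, -0.4, 1.0]
finger_gap: 0.0878
```

apply_moves(rows=[[[0,0,-8,0,0,0],[0,0,-16,0,0,0],[0,0,-24,0,0,0],[0,0,-32,0,0,0],[0,0,-40,0,0,0]]])

```text
time: 11.95
position: [0.5367, 0.0533, 0.0167]
tool_rot: [[-0.005, 0.112, -0.994], [-0.0, -0.994, -0.112], [-1.0, -0.0, 0.005]]
contact_force: [-8.9, -0.7, 7.8]
finger_gap: 0.0877
```

```bash
python3 r.py 10 scene wrist
```

```text
11.95 TCP [0.5367 0.0533 0.0167] [-150.   270.2] [-8.9 -0.7  7.8]
scene 812 0.0272 [-94.1 263.5] [ 94.9 132.7] 0.73
scene 639 0.0269 [-45.8  46.7] [91.7 88.4] 0.61
wrist 30243 0.0249 [-115.4  264. ] [ 89.7 128.5] 6.27
```

View pics/wrist10.png

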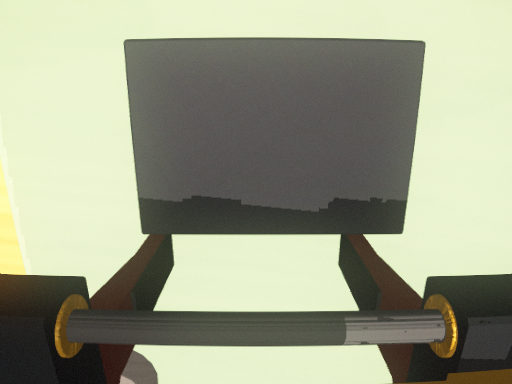

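```bash
python3 - <<'E'
from r import *
d=cam("wrist")
p=toplane(d,[(125,40),(424,42),(403,233),(143,233)],0.026)[:,:2]*1000
print(loc(p).round(1)); 
P=cloud(d)
for u,v in [(130,45),(419,46),(399,228),(148,228)]: print(P[v,u],loc(P[v,u,:2]*1000))
for st,z,r in slabs(d)[0]: print(st,z,loc(r[0]),r)
E
```

```text
[[ -46.7  325.9]
 [ -47.1  199.4]
 [-134.7  198.5]
 [-134.4  325.9]]
[0.63152127 0.11875022 0.02358908] [-48.49165078 324.70435954]
[ 0.64539003 -0.0047475   0.02381769] [-48.51263056 200.43034513]
[ 0.56208754 -0.01396329  0.02527264] [-132.32320612  200.58268421]
[0.54835139 0.1082872  0.02478068] [-132.30983611  323.60245574]
[  139    84   267   196 30033] 0.024863489852178344 [-115.97569715  264.33393856] ((571.2073974609375, 51.21562957763672), (90.57305908203125, 129.01417541503906), 14.607597351074219)
```

apply_moves(rows=[[[0,0,-8,0,0,0],[0,0,-16,0,0,0],[0,0,-24,0,0,0],[0,0,-32,0,0,0],[0,0,-40,0,0,0]]])

```text
time: 12.72
position: [0.5788, 0.0584, 0.0166]
tool_rot: [[-0.0, 0.113, -0.994], [-0.0, -0.994, -0.113], [-1.0, 0.0, 0.0]]
contact_force: [-3.1, 0.3, -0.6]
finger_gap: 0.0879
```

apply_moves(rows=[[[0,0,-3,0,0,0],[0,0,-6,0,0,0],[0,0,-9,0,0,0],[0,0,-10,0,0,0]]])

```text
time: 13.22
position: [0.5853, 0.059, 0.0165]
tool_rot: [[-0.006, 0.112, -0.994], [-0.0, -0.994, -0.112], [-1.0, -0.0, 0.006]]
contact_force: [-13.1, -1.3, 12.9]
finger_gap: 0.0879
```

```bash
python3 r.py 11 scene wrist
```

```text
13.225 TCP [0.5853 0.059  0.0165] [-101.1  270.5] [-13.1  -1.3  12.9]
scene 824 0.0271 [-49.  262.9] [ 96.7 131.6] 0.14
scene 633 0.0268 [-45.   46.7] [88.2 87.9] 1.51
wrist 30316 0.0249 [-65.8 263. ] [ 88.1 129. ] 0.0
```

View pics/wrist11.png

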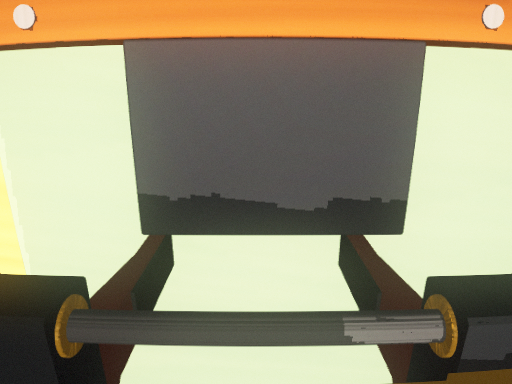

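apply_moves(rows=[[[0,0,18,0,0,0],[-45,0,20,-0.1,0,0],[-60,-25,5,-0.28,0,0],[-60,-50,-25,-0.46,0,0],[-60,-80,-54,-0.64,0,0]]], hand=0)

```text
time: 13.95
position: [0.6356, 0.1458, 0.0781]
tool_rot: [[0.004, 0.687, -0.726], [0.001, -0.726, -0.687], [-1.0, 0.002, -0.004]]
contact_force: [0.3, -0.1, 0.4]
finger_gap: 0.0449
```

apply_moves(rows=[[[0,0,0,-0.18,0,0],[0,0,0,-0.36,0,0],[0,0,0,-0.54,0,0],[0,0,0,-0.72,0,0],[0,0,0,-0.9,0,0]]])

```text
time: 14.58
position: [0.6345, 0.1453, 0.0774]
tool_rot: [[0.003, 0.996, 0.087], [0.001, 0.087, -0.996], [-1.0, 0.003, -0.001]]
contact_force: [-0.1, -0.4, -0.1]
finger_gap: 0.0438
```

apply_moves(rows=[[[0,0,0,-0.031,0,0],[0,0,0,-0.031,0,0]]])

```text
time: 14.82
position: [0.6336, 0.1451, 0.077]
tool_rot: [[0.001, 0.994, 0.11], [0.001, 0.11, -0.994], [-1.0, 0.001, -0.0]]
contact_force: [-0.1, -1.0, -0.2]
finger_gap: 0.044
```

```bash
python3 r.py 12 scene wrist side
```

```text
14.825 TCP [0.6336 0.1451 0.077 ] [-43.5 350.6] [-0.1 -1.  -0.2]
scene 809 0.0271 [-45.6 263.6] [ 90.4 132.3] 0.24
scene 636 0.0268 [-45.6  46.6] [91.4 88.8] 0.21
wrist 179 0.0201 [-223.8  355.1] [25.   4.6] -13.27
wrist 6250 0.0247 [-43.4 301.8] [75.4 54.5] 0.18
wrist 4249 0.0247 [-44.8 223.6] [89.7 40.6] -0.48
side 594 0.0236 [-48.2  47.9] [90.4 90.9] 0.43
side 594 0.0235 [-69.6 263.6] [ 50.1 133.5] 2.22
side 235 0.0257 [-251.   364.5] [45.7 47.1] 39.22
```

View pics/wrist12.png

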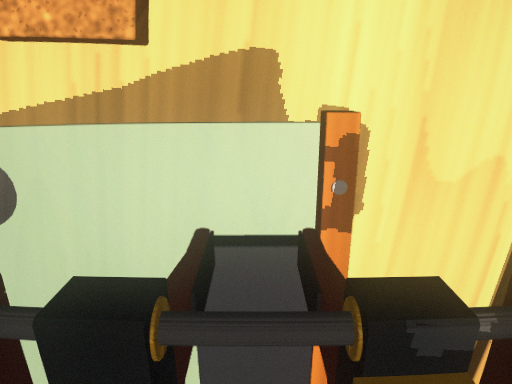

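View pics/side12.png

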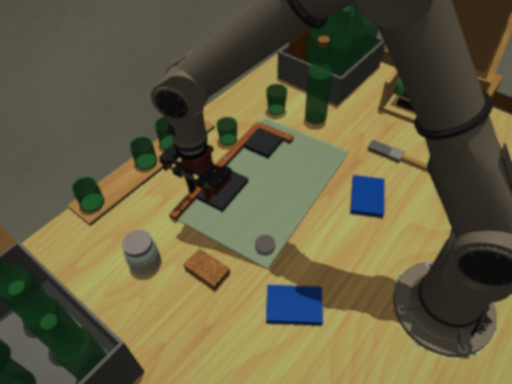

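apply_moves(rows=[[[20,-1,0,0,0,0],[40,-1,0,0,0,0],[60,-1,0,0,0,0],[60,-1,6,0,0,0],[60,-1,12,0,0,0]]])

```text
time: 15.6
position: [0.6335, 0.1325, 0.0165]
tool_rot: [[-0.0, 0.994, 0.113], [-0.0, 0.113, -0.994], [-1.0, -0.0, 0.0]]
contact_force: [-1.6, 1.4, -0.9]
finger_gap: 0.0439
```

apply_moves(rows=[[[0,0,8,0,0,0],[0,0,16,0,0,0],[0,0,24,0,0,0],[0,0,32,0,0,0],[0,0,40,0,0,0]]])

```text
time: 16.23
position: [0.6381, 0.0939, 0.0171]
tool_rot: [[0.001, 0.994, 0.113], [0.001, 0.113, -0.994], [-1.0, 0.001, -0.001]]
contact_force: [-1.8, 5.5, 1.7]
finger_gap: 0.044
```

```bash
python3 r.py 13 scene side
```

```text
16.225 TCP [0.6381 0.0939 0.0171] [-44.8 299.3] [-1.8  5.5  1.7]
scene 841 0.0271 [-45.1 226.6] [ 88.6 136.9] -0.03
scene 635 0.0268 [-44.5  46.9] [91.1 87.6] 1.17
side 603 0.0234 [-48.3  47.6] [91.2 89.8] 0.54
side 237 0.0236 [-49.7 178.8] [93.9 46.1] -4.8
```

Going well: 69 mm left.

apply_moves(rows=[[[0,0,8,0,0,0],[0,0,16,0,0,0],[0,0,24,0,0,0],[0,0,32,0,0,0],[0,0,40,0,0,0]]])

```text
time: 16.95
position: [0.6425, 0.0547, 0.017]
tool_rot: [[0.0, 0.994, 0.114], [0.002, 0.114, -0.994], [-1.0, 0.001, -0.001]]
contact_force: [-1.6, 5.4, 2.3]
finger_gap: 0.0436
```

apply_moves(rows=[[[0,0,6,0,0,0],[0,0,12,0,0,0],[0,0,17,0,0,0],[0,0,21,0,0,0],[0,0,24,0,0,0]]])

```text
time: 17.58
position: [0.6453, 0.0308, 0.0171]
tool_rot: [[0.001, 0.994, 0.114], [0.001, 0.114, -0.994], [-1.0, 0.001, -0.001]]
contact_force: [-1.1, 5.7, 2.9]
finger_gap: 0.0441
```

```bash
python3 r.py 14 scene side
```

```text
17.575 TCP [0.6453 0.0308 0.0171] [-44.6 235.7] [-1.1  5.7  2.9]
scene 1514 0.027 [-44.9 115.5] [ 89.3 225.4] 0.29
side 760 0.0235 [-48.5  70.7] [ 91.9 137.8] -0.62
```

apply_moves(rows=[[[0,0,2,0,0,0],[0,0,4,0,0,0],[0,0,6,0,0,0],[0,0,6,0,0,0]]])

```text
time: 18.18
position: [0.6459, 0.0257, 0.0171]
tool_rot: [[0.0, 0.993, 0.114], [0.002, 0.114, -0.993], [-1.0, 0.001, -0.002]]
contact_force: [-1.7, 7.0, 2.7]
finger_gap: 0.0439
```

apply_moves(rows=[[[0,0,2,0,0,0],[0,0,3,0,0,0],[0,0,3,0,0,0]]])

```text
time: 18.55
position: [0.6459, 0.0256, 0.0171]
tool_rot: [[-0.0, 0.993, 0.115], [0.005, 0.115, -0.993], [-1.0, 0.001, -0.005]]
contact_force: [-3.2, 11.3, 3.9]
finger_gap: 0.0442
```

apply_moves(rows=[[[0,0,-12,0,0,0],[-50,0,-12,0,0,0],[-100,0,10,0,0,0],[-150,-10,50,0,0,0],[-190,-20,100,0,0,0]]])

```text
time: 19.18
position: [0.638, -0.0791, 0.2061]
tool_rot: [[0.002, 0.994, 0.113], [-0.002, 0.113, -0.994], [-1.0, 0.002, 0.002]]
contact_force: [-0.2, 0.2, -0.1]
finger_gap: 0.0438
```

apply_moves(rows=[[[-5,-10,40,0,0,0],[-10,-20,75,0,0,0],[-15,-25,105,0,0,0],[-15,-25,105,0,0,0],[-15,-25,105,0,0,0]]])

```text
time: 19.8
position: [0.6247, -0.1839, 0.2185]
tool_rot: [[-0.001, 0.994, 0.113], [0.0, 0.113, -0.994], [-1.0, -0.0, -0.0]]
contact_force: [-0.0, 0.7, 0.3]
finger_gap: 0.0438
```

```bash
python3 r.py 15 scene side wrist; python3 - <<'E'
import cv2
a=cv2.imread('pics/side15.png')[110:235,165:325];cv2.imwrite('pics/side15z.png',cv2.resize(a,None,fx=4.5,fy=4.5,interpolation=2))
E
```

```text
19.8 TCP [ 0.6247 -0.1839  0.2185] [-89.1  24.7] [-0.   0.7  0.3]
scene 1499 0.0269 [-44.4 112.6] [ 90.7 220.2] -0.54
side 1590 0.0236 [-48.3 112.5] [ 91.8 220.2] 0.03
wrist 1742 0.0247 [-32.9 171.6] [65.7 38.8] 1.11
wrist 5531 0.0247 [-50.3  82.4] [ 76.7 111.1] 0.13
```

View pics/wrist15.png

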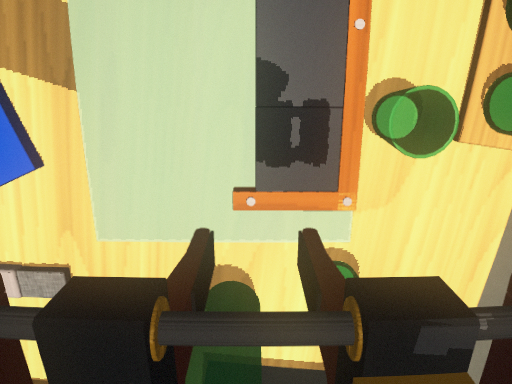

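View pics/side15z.png

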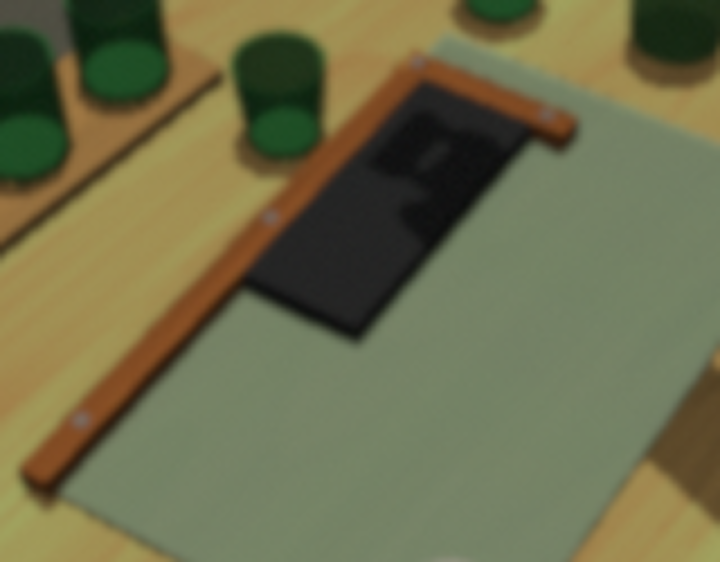

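```bash
python3 - <<'E'
import cv2
a=cv2.imread('pics/wrist15.png')[60:215,225:375];a=cv2.convertScaleAbs(a,alpha=1.6,beta=20);cv2.imwrite('pics/w15z.png',cv2.resize(a,None,fx=3.8,fy=3.8,interpolation=cv2.INTER_NEAREST))
a=cv2.imread('pics/wrist15.png')[0:110,300:375];a=cv2.convertScaleAbs(a,alpha=1.6,beta=20);cv2.imwrite('pics/w15y.png',cv2.resize(a,None,fx=5,fy=5,interpolation=cv2.INTER_NEAREST))
E
```

```text
(no output)
```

View pics/w15z.png

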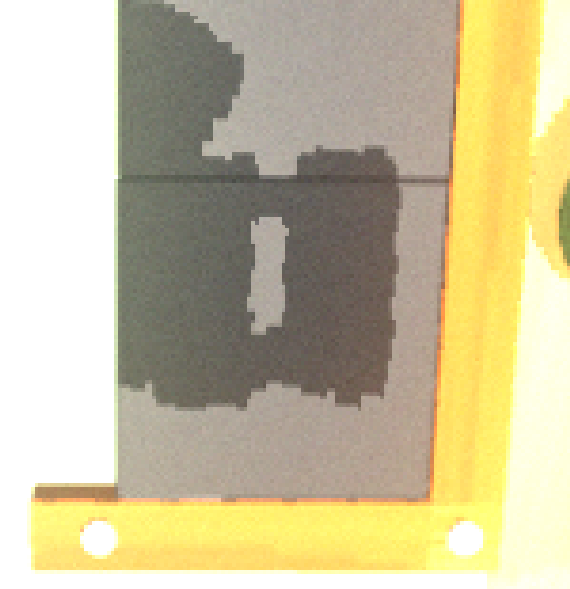

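View pics/w15y.png

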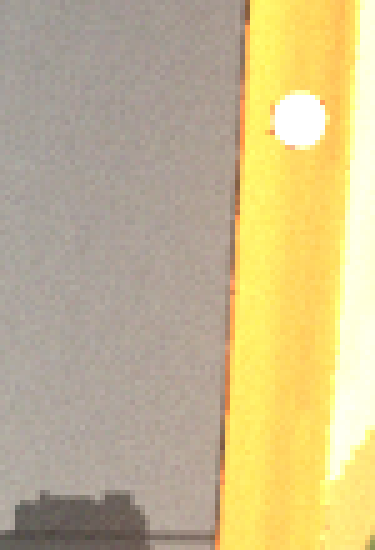

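```bash
python3 -c "
from cell import env
print(env.sign_off())"
```

```text
the job is handed in; nothing more can be done
None
```

Both slabs now form one straight bed in the corner, and I handed the job in at about 20 s of the 58 s allowed. I pushed the square slab flush to the long batten, then along it into the corner. Then I pushed the long slab to the batten and along it until it butted against the square one.

**Last checks:**
- **Fit:** The final wrist and side views show at most about a 1-pixel (~1 mm) line at each batten and between the slabs.
- **Size and squareness:** The fitted rectangle for the joined bed is about 220 × 91 mm, centred about 45 mm from the long batten and 112 mm from the end batten. It is square within 0.6°.
- **Force:** Each push to its stop ended in a force rise, 14.4 N at most. The arm finished clear of everything, with under 1 N on the tool.
- **Bystanders:** None looked moved in the final views, but I did not measure their positions again.

**What disagreed:**
- **Side camera:** It puts the bed about 3–4 mm further from the long batten than the scene camera does. It also read the batten itself about 3 mm nearer than the wrist camera did, so I took that as calibration error.
- **Wrist camera fits:** Some automatic fits from the wrist camera were unreliable when the fingers or their shadows covered a slab. I relied on the other views and on corner pixels there.

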